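# Dial open the vacuum-bay coin box

## Robot

A 6-joint arm with a two-finger parallel gripper is mounted at the origin on the work surface. World frame = base frame: x ahead of the robot, y to its left, z up, the work surface at z = 0. Lengths are in m, angles in rad, forces in N, time in s.
With the tool pointing down it reaches from about 0.325 to 0.775 m from the base axis. Payload 5.5 kg.
Tool frame: the origin (TCP) lies midway between the tips of the shut fingers; the grasp point (between the pads) lies 19 mm behind it; z points along the fingers, y is the direction in which the jaws open and shut (so a half turn about z gives the same grasp; the last joint's range is limited). The gripper opens to 88 mm and grips with 3 to 60 N. Pads are 20 mm wide; open, the fingers measure 115 mm over their backs; the gripper's body (75 mm by 178 mm) begins 61 mm behind the grasp point.
Start: joints at [-1.239, 0.091, 1.231, -0, 1.82, -0.057], TCP at [0.227, -0.555, 0.223] pointing down, gripper open.
Joint ranges: [-2.87, 2.87], [-0.86, 2.18], [0.17, 2.46], [-1.51, 4.65], [0.06, 2.69], [-2.65, 2.65]. Speed limits (rad/s): [2.57, 2.57, 3.01, 3.14, 3.14, 3.14].

## Interface

Orientations are given as a unit quaternion [w, x, y, z].
In Python, from cell import arm, eyes gives the robot as it stands. The module is installed in compiled form; this text tells all that it offers.
- The arm moves only by the tool apply_moves, never from a script. Its arguments are lists of equal length, an entry for each row: "travel": the shift along the tool's x, y, z in mm, a list of three; "delta_rot": the turn, a rotation vector about the tool's x, y, z in degrees, a list of three. In form: {"travel": [[dx, dy, dz], ...], "delta_rot": [[wx, wy, wz], ...]}. A call has 1 to 20 rows; each row is the pose to reach, as a shift and turn from the pose commanded when the call began, along the tool's axes at that moment; what a row does not reach only later rows make up. A row lasts 1/12 s, in which the tool goes at most 41.7 mm and 7.16 degrees, less where a joint would pass 70% of its speed; a pose out of reach is approached as far as the arm can. A call with a gripper value outside its range is refused whole. "jaw" is the finger opening in mm, from 0 to 87.8, set as the call begins (left out, the last holds). The fingers move at their own pace and stop on an object; "grip_force" is the grip in N (left out, the last holds). Time passes only in rows, so rows that repeat a pose let the fingers close. It gives the time, the measured TCP pose, the force and the opening at its end, in the units of the state.
- arm.get_obs(): the state, without advancing time (a new reading comes with each control period).
- eyes.snapshot(name): name is "side" or "top" or "wrist"; returns the picture (384x512x3 uint8, red, green, blue); there is no depth.
- eyes.camera_info(name): a dict with "fx", "fy", "cx", "cy" (pixels), "dist_coeffs" ([k1, k2, p1, p2, k3] as OpenCV has them; the pictures are not rectified), "rvec" (rotation vector, rad) and "tvec" (3), from world to camera coordinates, as OpenCV has them; the wrist camera has in their place "T_tool_cam" (4x4, takes a point from camera to tool coordinates, whose origin is the TCP and whose axes are the flange's). Camera axes: x right, y down, z forward; pixel columns grow to the right and rows downward; lengths in m; the calibration is good to about 2 mm. A picture is of the moment at which its call begins: read the wrist's pose just before it. camera_info takes no time and is no camera call.
- arm.sign_off(): hands the job in, once; it reports no verdict.
The state is a dict: "clock": time; "joint_pos": joint angles; "joint_vel": joint speeds; "joint_efforts": joint torques, N m; "eef_pos": TCP position; "tool_rot": TCP orientation; "contact_force": force on the tool from outside, world axes, zero at the start; "wrist_torque": the same for the moment, N m; "grip_width": opening from 0.0 (shut) to 1.0 (fully open).
Only numpy, scipy, OpenCV 4.12 (cv2) and the standard library are available. Lean on these libraries where they do the work, as an engineer would, in place of code of your own. Each camera call takes 0.05 s, during which the arm holds its last target.

## Task

Unlock the grey coin box on the counter. Turn the dial on its lid clockwise until its pointer stands at the second mark past the long zero mark, pause there, turn it anticlockwise back through zero to the first mark on the other side, pause there, then turn it clockwise until you feel it come up against the sprung stop inside, without forcing it. Then let go of the dial, slide the steel bolt handle gently all the way towards the dial, and let go, leaving the other things on the counter where they are.

Things in the scene. Friction and masses are not known exactly. Their poses are not given: they have to be found in the camera images.
- lockbox: The fixed grey steel coin box, 204 mm (its x) by 294 mm (its y), top of the lid 90 mm above its origin. Origin: centre of its underside, on the counter. Its -x side faces the robot at yaw 0. On the lid stand the dial (axis at x 0, y +75 mm of the box) and the bolt handle (x 0, y -85 mm when locked).
- dial_unit: Fixed round dark plate, 112 mm across, 4 mm thick, on the lid under the dial. Origin: centre of its underside, on the dial's axis, 90 mm above the counter; axes parallel to the box's. 24 white marks round its rim, 15 degrees apart; the zero mark is longer and wider (15 by 5 mm, others 9 by 2 mm), on the -x side. Carries the dial and its hidden lock wheel.
- dial (a joint): Dial angle in rad: 0 with the pointer at the zero mark, growing clockwise seen from above; one mark is 0.262, so the second mark clockwise is 0.524, the first anticlockwise -0.262. Friction about 0.06 Nm. The stop is met somewhere between 0.68 and 1.38, different each time and invisible. Let go, the dial springs back to where the stop begins, where the gate frees the bolt (+- 0.08 rad).
- dial_grip (a point): Point on the dial's axis at the middle height of its black bar grip, 120 mm above the counter. The bar is 50 mm long, 14 mm thick and stands from 104 to 136 mm above the counter on a disc of 74 mm diameter. The frame turns with the dial: the bar lies along its x, the pointer end is at -x.
- dial_pointer (a point): Outer end of the white pointer line on the dial's disc, 36 mm from the axis, 104 mm above the counter. Feel of the dial: at the hidden stop the torque jumps by about 0.2 Nm, then grows by about 5 Nm per rad as a spring gives; forcing the dial more than about 0.05 rad into it (0.5 Nm on the dial, 20 N inside) damages the lock.
- bolt (a joint): Travel of the bolt in m: 0 locked, 0.030 fully unlocked; it slides along the box's +y, towards the dial, with about 3 N of friction and stays where it is left. While the dial is not at the stop, the bolt is blocked by the lock wheel after about 3 mm; shoving it with more than 20 N then damages the lock.
- bolt_grip (a point): Point at the middle of the steel bolt handle, 112 mm above the counter, moving with it. The handle is a block 32 mm long (box x), 14 mm thick (box y), from 95 to 126 mm above the counter, standing on a 36 by 40 mm foot plate on the lid. Axes parallel to the box's.
- turntable: Bystander: white melamine turntable of 260 mm diameter with four squat glass jars with perforated tin lids, 79 mm high; origin at the centre of its underside. Not to be moved.
- mug: Bystander: green enamel mug, 82 mm across, 92 mm high; origin at the centre of its underside. Not to be moved.
- brush: Bystander: pink dashboard brush, 210 mm long along its x, 38 mm high; origin under its middle, bristles on the counter. Not to be moved.
- valve_tool: Bystander: chrome valve stem tool, 100 mm long along its x with a 60 mm cross bar, 16 mm high; origin under its middle. Not to be moved.

How it is judged:
On the way, in this order (a step that is already met when the one before it is completed fails the run):
1. the dial pauses at the second mark clockwise from zero (0.524 +- 0.1 rad) (value of joint dial between 0.424 and 0.624 rad and velocity of joint dial between -0.12 and 0.12 rad/s), for 0.2 s.
2. then the dial pauses at the first mark anticlockwise from zero (-0.262 +- 0.1 rad) (value of joint dial between -0.362 and -0.162 rad and velocity of joint dial between -0.12 and 0.12 rad/s), for 0.2 s.
3. then, with the dial back clockwise at its stop, the bolt is slid to its unlocked end (over 25 of 30 mm) (value of joint bolt above 0.025 m and value of joint dial above 0.6 rad), for 0.2 s.
At the end, for the whole second after the job is handed in: The bolt stands more than 25 mm of its 30 mm towards the dial, the dial rests beyond 0.6 rad clockwise (at its stop), both at rest and let go (all of step 3 and velocity of joint bolt between -0.01 and 0.01 m/s and velocity of joint dial between -0.05 and 0.05 rad/s); the robot touches nothing.
It fails at once if the lock is forced: more than 22 N between the dial's lock wheel and the box's stop or bolt (contact force between dial_unit and lockbox above 22 N).
It fails at once if the turntable is moved by more than 20 mm (distance of turntable from where it was at the start of the episode above 0.02 m).
It fails at once if the mug is moved by more than 20 mm (distance of mug from where it was at the start of the episode above 0.02 m).
It fails at once if the brush is moved by more than 20 mm (distance of brush from where it was at the start of the episode above 0.02 m).
It fails at once if the valve tool is moved by more than 20 mm (distance of valve_tool from where it was at the start of the episode above 0.02 m).
It also fails if it takes over 72 s, if anything falls off the work surface, if the arm or the gripper's body presses on something with over 40 N, if the wrist force passes 120 N, or if a joint passes its speed limit or range.

## Working session

There is one attempt and no reset: what is moved stays moved. The work goes in short steps, Python scripts to look and compute and a tool call to move; the robot and the scene stay as the last step left them, time stands still between calls to the robot, and variables do not carry over. Pictures are saved under pics/ and viewed, and the job is handed in when it is done.

Besides the shell and the picture viewer there is one more tool, called after ">>>" by a JSON object that holds its "fn" and its "kwargs", one argument or row to a line. apply_moves: Moves the arm, as the interface text tells. Its arguments: {"type":"object","properties":{"travel":{"type":"array"},"delta_rot":{"type":"array"},"jaw":{"type":"number"},"grip_force":{"type":"number"}},"required":["travel","delta_rot"]}

```bash
mkdir -p pics; python3 - <<'E'
from cell import arm, eyes
import cv2
o=arm.get_obs(); print(o)
for n in ['top','side']:
    im=eyes.snapshot(n); cv2.imwrite(f'pics/{n}0.png',im[:,:,::-1]); print(n,eyes.camera_info(n))
print(eyes.camera_info('wrist'))
E
```

```text
{'clock': 0.0, 'joint_pos': array([-1.23871563e+00,  9.18521268e-02,  1.23186294e+00, -2.64681025e-05,
        1.81982084e+00, -5.67033357e-02]), 'joint_vel': array([-0.00066037, -0.00011327, -0.00214693, -0.00025846,  0.00115697,
       -0.00191599]), 'joint_efforts': array([-2.92714667e-04, -4.46449184e+01, -4.06445181e+01,  6.98548369e-02,
        2.93050020e-02, -1.38158880e-04]), 'eef_pos': array([ 0.22732803, -0.55494233,  0.22152389]), 'tool_rot': array([-9.60669335e-04,  9.81165459e-01,  1.93166761e-01, -1.46067132e-04]), 'contact_force': array([ 0.33334661, -0.48249264, -0.04354487]), 'wrist_torque': array([-0.02211276, -0.01850314, -0.00590767]), 'grip_width': 1.0013605973415631}
top {'fx': 460.1618762954469, 'fy': 460.1618762954469, 'cx': 258.31533106360706, 'cy': 193.59194762488048, 'dist_coeffs': array([0.01101088, 0.        , 0.        , 0.        , 0.        ]), 'rvec': array([ 2.16503084, -2.17144516,  0.1491991 ]), 'tvec': array([0.01112464, 0.50681205, 1.66315315])}
side {'fx': 358.68060928341293, 'fy': 358.68060928341293, 'cx': 251.6634192753471, 'cy': 187.08810469405276, 'dist_coeffs': array([-0.02212543,  0.        ,  0.        ,  0.        ,  0.        ]), 'rvec': array([ 0.8169684 , -2.63686105,  0.95613917]), 'tvec': array([0.41852662, 0.25833653, 0.92641872])}
{'fx': 291.9087166607403, 'fy': 291.9087166607403, 'cx': 252.81726678998757, 'cy': 191.4023371350867, 'dist_coeffs': array([-0.03078836,  0.        ,  0.        ,  0.        ,  0.        ]), 'T_tool_cam': array([[ 3.29313586e-04, -9.63683444e-01, -2.67047019e-01,
         7.26102359e-02],
       [ 9.99999397e-01,  3.74593724e-05,  1.09798796e-03,
         7.19364675e-04],
       [-1.04810940e-03, -2.67047220e-01,  9.63682875e-01,
        -1.62659448e-01],
       [ 0.00000000e+00,  0.00000000e+00,  0.00000000e+00,
         1.00000000e+00]])}
```

View pics/top0.png

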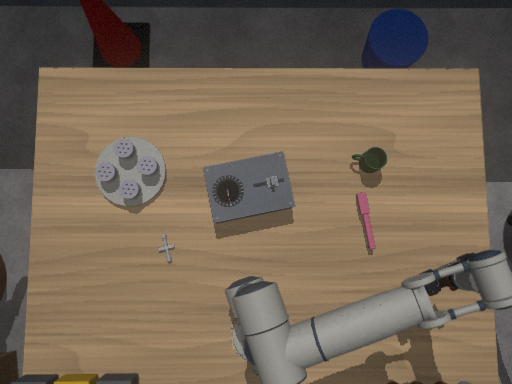

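View pics/side0.png

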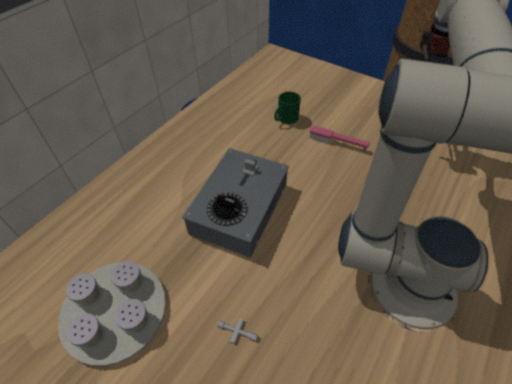

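The top view shows the dial near (228,191), the bolt handle near (272,183) and the lid corners near (206,166), (286,153), (293,205) and (214,222). Next I'll measure these properly.

```bash
cat > h.py <<'E'
import numpy as np, cv2
from cell import arm, eyes
from scipy.spatial.transform import Rotation as R
def pose(o=None):
    o=o or arm.get_obs(); q=o['tool_rot']; T=np.eye(4); T[:3,:3]=R.from_quat([q[1],q[2],q[3],q[0]]).as_matrix(); T[:3,3]=o['eef_pos']; return T
def camT(n,Tt=None):
    c=eyes.camera_info(n)
    if n=='wrist': return c,Tt@c['T_tool_cam']
    Rm=cv2.Rodrigues(c['rvec'])[0]; T=np.eye(4); T[:3,:3]=Rm.T; T[:3,3]=-Rm.T@c['tvec']; return c,T
def ray(n,px,z,Tt=None):
    c,T=camT(n,Tt); K=np.array([[c['fx'],0,c['cx']],[0,c['fy'],c['cy']],[0,0,1]])
    p=cv2.undistortPoints(np.array(px,float).reshape(-1,1,2),K,c['dist_coeffs']).reshape(-1,2)
    d=np.c_[p,np.ones(len(p))]@T[:3,:3].T
    return T[:3,3]+d*((z-T[2,3])/d[:,2])[:,None]
E
python3 - <<'E'
from h import *
im=cv2.imread('pics/top0.png')
print(ray('top',[(206,166),(286,153),(293,205),(214,222)],.09).round(4))
print(ray('top',[(228,191)],.104).round(4),ray('top',[(272,183)],.126).round(4))
cv2.imwrite('pics/topz.png',cv2.resize(im[140:235,190:310],None,fx=6,fy=6,interpolation=cv2.INTER_CUBIC))
hsv=cv2.cvtColor(im,cv2.COLOR_BGR2HSV)
m=((hsv[:,:,1]<70)).astype(np.uint8); m[:140]=0;m[240:]=0;m[:,:190]=0;m[:,310:]=0
m=cv2.morphologyEx(m,cv2.MORPH_CLOSE,np.ones((9,9)))
cs,_=cv2.findContours(m,0,2); c=max(cs,key=cv2.contourArea); print(cv2.contourArea(c),cv2.minAreaRect(c),cv2.approxPolyDP(c,5,True).reshape(-1,2))
E
```

```text
[[ 0.5991  0.1969  0.09  ]
 [ 0.6463 -0.0893  0.09  ]
 [ 0.4587 -0.112   0.09  ]
 [ 0.3994  0.167   0.09  ]]
[[0.5074 0.1176 0.104 ]] [[ 0.5324 -0.0364  0.126 ]]
4711.0 ((248.46156311035156, 186.80767822265625), (59.030948638916016, 83.34935760498047), 78.69007110595703) [[282 151]
 [203 167]
 [214 223]
 [294 206]]
```

View pics/topz.png

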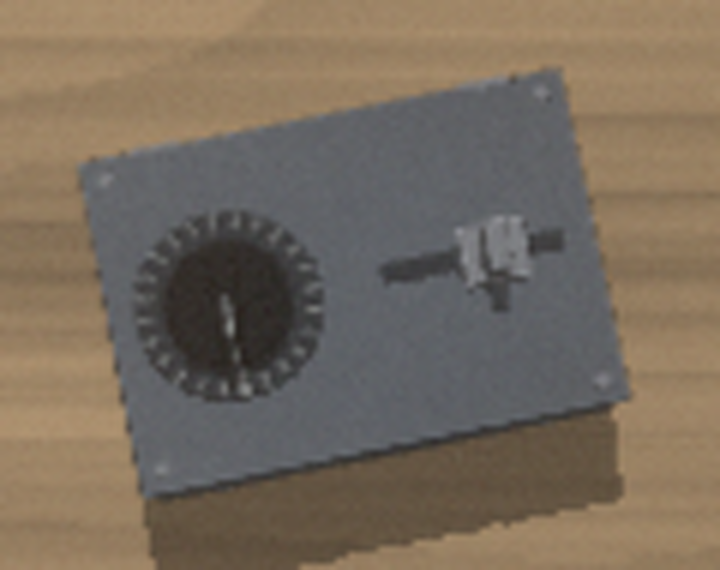

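```bash
python3 - <<'E'
from h import *
z=lambda a:np.array(a)/6+[190-.4,140-.4]
P=ray('top',z([(80,165),(562,70),(630,398),(148,495)]),.09)[:,:2]
print(P.round(4), np.linalg.norm(P-np.roll(P,1,0),axis=1))
print('centre',P.mean(0)); d=P[0]-P[1]+P[3]-P[2]; yaw=np.arctan2(-d[0],d[1]); d2=P[0]-P[3]+P[1]-P[2]
print(np.degrees(yaw),np.degrees(np.arctan2(d2[1],d2[0])))
Rz=np.array([[np.cos(yaw),-np.sin(yaw)],[np.sin(yaw),np.cos(yaw)]])
print('dial',P.mean(0)+Rz@[0,.075],'bolt',P.mean(0)+Rz@[0,-.085])
print('dial meas',ray('top',z([(229,306)]),.094),'bolt',ray('top',z([(492,248)]),.11),'pointer',ray('top',z([(246,392),(226,297)]),.100))
o=pose();print(o.round(3))
E
```

```text
[[ 0.5952  0.2078]
 [ 0.6526 -0.0795]
 [ 0.4554 -0.1177]
 [ 0.399   0.166 ]] [0.20056614 0.29302944 0.20086383 0.28924609]
centre [0.52554369 0.04416989]
11.27421896671247 11.482047101656388
dial [0.51088082 0.11772259] bolt [ 0.54216161 -0.03918984]
dial meas [[0.51005691 0.11886887 0.094     ]] bolt [[ 0.54204256 -0.03584259  0.11      ]] pointer [[0.45852913 0.10843905 0.1       ]
 [0.51463233 0.12035992 0.1       ]]
[[ 0.925  0.379 -0.001  0.227]
 [ 0.379 -0.925  0.002 -0.555]
 [ 0.    -0.002 -1.     0.222]
 [ 0.     0.     0.     1.   ]]
```

>>> {"fn": "apply_moves", "kwargs": {
  "travel": [
    [10,-10,0],
    [30,-30,0],
    [57,-57,0],
    [86,-86,0],
    [115,-114,0],
    [144,-143,0],
    [173,-172,0],
    [202,-201,0],
    [231,-230,0],
    [260,-258,0],
    [289,-287,0],
    [318,-316,0],
    [347,-345,0],
    [376,-374,0],
    [405,-403,0],
    [434,-432,0],
    [463,-460,0],
    [490,-487,0],
    [508,-505,0],
    [518,-515,0]
  ],
  "delta_rot": [
    [0,0,-7],
    [0,0,-14],
    [0,0,-21],
    [0,0,-28],
    [0,0,-35],
    [0,0,-42],
    [0,0,-49],
    [0,0,-56],
    [0,0,-63],
    [0,0,-70],
    [0,0,-77],
    [0,0,-84],
    [0,0,-91],
    [0,0,-98],
    [0,0,-105],
    [0,0,-112],
    [0,0,-119],
    [0,0,-126],
    [0,0,-133],
    [0,0,-140]
  ],
  "jaw": 60
}}

```text
clock: 1.77
eef_pos: [0.5118, 0.1208, 0.2215]
tool_rot: [-0.001, 0.15, 0.989, 0.0]
contact_force: [0.4, -0.4, -0.2]
grip_width: 0.685
```

>>> {"fn": "apply_moves", "kwargs": {
  "travel": [
    [0,0,0],
    [0,0,0],
    [0,0,0],
    [0,0,0],
    [0,0,0],
    [0,0,0]
  ],
  "delta_rot": [
    [0,0,-7],
    [0,0,-14],
    [0,0,-21],
    [0,0,-27],
    [0,0,-29],
    [0,0,-29]
  ]
}}

```text
clock: 2.27
eef_pos: [0.5114, 0.1177, 0.2221]
tool_rot: [-0.0, -0.099, 0.995, -0.0]
contact_force: [0.0, -0.4, 0.4]
grip_width: 0.686
```

```bash
python3 - <<'E'
from h import *
T=pose(); print(T.round(4)); im=eyes.snapshot('wrist')[:,:,::-1]; np.save('T1.npy',T); cv2.imwrite('pics/w1.png',im)
cv2.imwrite('pics/w1z.png',cv2.resize(im,None,fx=1.5,fy=1.5))
print(arm.get_obs()['joint_pos'],arm.get_obs()['wrist_torque'])
E
```

```text
[[-9.804e-01 -1.968e-01 -1.000e-03  5.114e-01]
 [-1.968e-01  9.804e-01 -2.000e-04  1.177e-01]
 [ 1.000e-03 -0.000e+00 -1.000e+00  2.221e-01]
 [ 0.000e+00  0.000e+00  0.000e+00  1.000e+00]]
[ 1.61320289e-01 -1.10700309e-01  1.43200696e+00  6.34771338e-05
  1.82109464e+00 -1.60527458e+00] [ 0.09274409 -0.12273083 -0.02529867]
```

View pics/w1z.png

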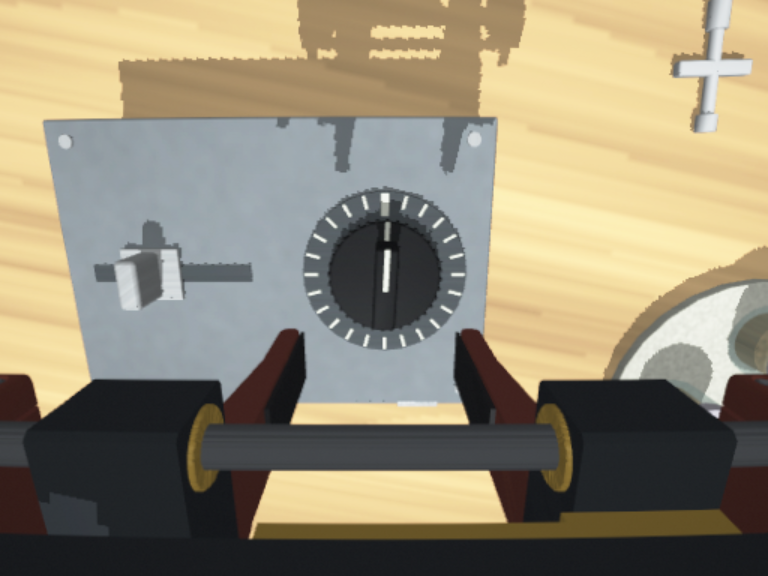

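The wrist view has the dial plate centred near (385,268) in the 1.5x picture. The pointer is on the zero mark at (386,205), and the bolt handle is near (140,280).

```bash
python3 - <<'E'
from h import *
T=np.load('T1.npy'); im=cv2.imread('pics/w1.png')
g=cv2.cvtColor(im,cv2.COLOR_BGR2GRAY)
m=(g>150).astype(np.uint8); m[:,:195]=0;m[:,318:]=0;m[:118]=0;m[240:]=0
n,l,s,c=cv2.connectedComponentsWithStats(m)
pts=[]
for i in range(1,n):
    p=ray('wrist',[c[i]],.094,T)[0]
    r=np.linalg.norm(p[:2]-[.511,.118])
    if 5<s[i,4]<200: print(c[i].round(1),s[i,4],p.round(4),round(r,4)); 
    if 5<s[i,4]<60 and .044<r<.058: pts.append(p[:2])
pts=np.array(pts); A=np.c_[2*pts,np.ones(len(pts))]; x=np.linalg.lstsq(A,(pts**2).sum(1),rcond=None)[0]
print('circle',x[:2],np.sqrt(x[2]+x[:2]@x[:2]),len(pts))
P=ray('wrist',np.array([(45,121),(496,118)])/1.5,.09,T); print(P,np.linalg.norm(P[0]-P[1]),np.degrees(np.arctan2(*(P[1]-P[0])[[0,1]]*[-1,1])))
# bar top edges
print('bar top',ray('wrist',np.array([(387,292),(386,247)])/1.5,.136,T),'ptr',ray('wrist',np.array([(386,222)])/1.5,.104,T))
q=[(115,262),(160,250),(128,310),(161,298)]
print('bolt',ray('wrist',np.array(q[:2]+q[2:])/1.5,.126,T))
cv2.imwrite('pics/bolt.png',cv2.resize(im[140:240,50:180],None,fx=6,fy=6,interpolation=cv2.INTER_CUBIC))
E
```

```text
[256.5 135.1] 69 [0.4618 0.1103 0.094 ] 0.0498
[242.9 134.9] 29 [0.4642 0.0972 0.094 ] 0.0512
[269.4 135. ] 25 [0.4592 0.1228 0.094 ] 0.052
[230.6 140. ] 28 [0.4715 0.0863 0.094 ] 0.0506
[281.5 140. ] 26 [0.4616 0.1355 0.094 ] 0.0524
[220.5 148. ] 26 [0.4812 0.0778 0.094 ] 0.05
[291.4 148.1] 25 [0.4674 0.147  0.094 ] 0.0523
[257.6 154.4] 19 [0.4802 0.1153 0.094 ] 0.0309
[213.  158.5] 24 [0.4931 0.0722 0.094 ] 0.0492
[299.4 158.3] 24 [0.4758 0.1571 0.094 ] 0.0526
[257.2 180.4] 111 [0.5064 0.1202 0.094 ] 0.0051
[208.3 170.3] 22 [0.5059 0.0695 0.094 ] 0.0488
[303.7 170.3] 21 [0.4869 0.1643 0.094 ] 0.0522
[207.  182.5] 18 [0.5188 0.0702 0.094 ] 0.0485
[305.  182.5] 18 [0.4989 0.1688 0.094 ] 0.0522
[209.3 194.8] 22 [0.5313 0.0745 0.094 ] 0.048
[256.  228.5] 24 [0.5586 0.1296 0.094 ] 0.049
circle [0.5093104  0.11955739] 0.050227737981310874 14
[[ 0.45329554 -0.11537342  0.09      ]
 [ 0.39601709  0.16905262  0.09      ]] 0.29013616172829243 11.386082648733879
bar top [[0.50938731 0.12096169 0.136     ]
 [0.48310146 0.11495947 0.136     ]] ptr [[0.47284689 0.11331373 0.104     ]]
bolt [[ 0.5263371  -0.04504913  0.126     ]
 [ 0.51340852 -0.01808464  0.126     ]
 [ 0.55596045 -0.03569913  0.126     ]
 [ 0.54381457 -0.01547949  0.126     ]]
```

View pics/bolt.png

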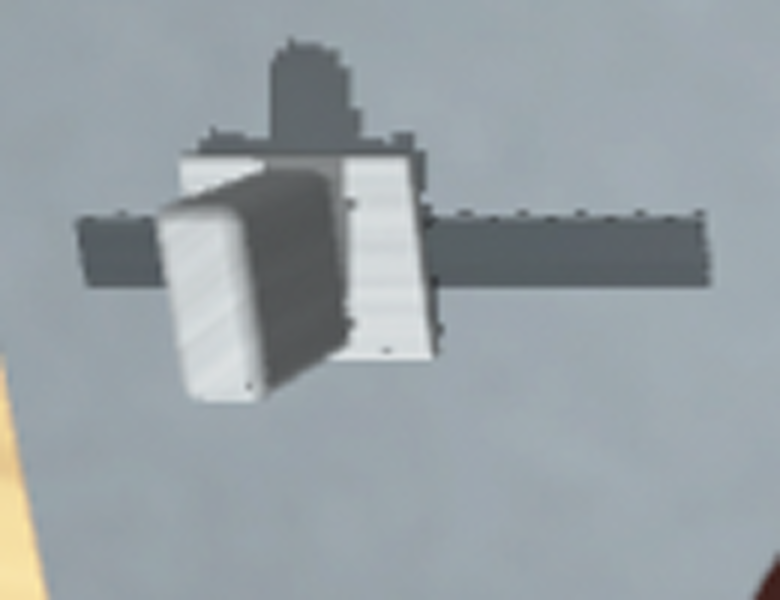

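>>> {"fn": "apply_moves", "kwargs": {
  "travel": [
    [1.4,1.9,10],
    [1.4,1.9,30],
    [1.4,1.9,55],
    [1.4,1.9,80],
    [1.4,1.9,98],
    [1.4,1.9,107],
    [1.4,1.9,112],
    [1.4,1.9,112]
  ],
  "delta_rot": [
    [0,0,0],
    [0,0,0],
    [0,0,0],
    [0,0,0],
    [0,0,0],
    [0,0,0],
    [0,0,0],
    [0,0,0]
  ],
  "jaw": 50
}}

```text
clock: 2.98
eef_pos: [0.5093, 0.1192, 0.1096]
tool_rot: [-0.001, -0.098, 0.995, -0.0]
contact_force: [-0.1, -0.5, 0.7]
grip_width: 0.569
```

```bash
python3 - <<'E'
from h import *
T=np.load('T1.npy')
C=ray('wrist',np.array([(160,212),(240,205),(265,400),(188,402)])/6+[50-.4,140-.4],.126,T); print(C,C.mean(0))
o=arm.get_obs(); print(o['eef_pos'],o['contact_force'],o['wrist_torque'])
im=eyes.snapshot('wrist')[:,:,::-1]; cv2.imwrite('pics/w2.png',cv2.resize(im,None,fx=1.5,fy=1.5))
E
```

```text
[[ 0.52666203 -0.04540789  0.126     ]
 [ 0.52312297 -0.03321576  0.126     ]
 [ 0.55393775 -0.02775526  0.126     ]
 [ 0.55673976 -0.03986763  0.126     ]] [ 0.54011563 -0.03656164  0.126     ]
[0.50929289 0.11922228 0.10956798] [-0.0840462  -0.5114764   0.69228092] [ 0.02268775 -0.13909279  0.00144552]
```

View pics/w2.png

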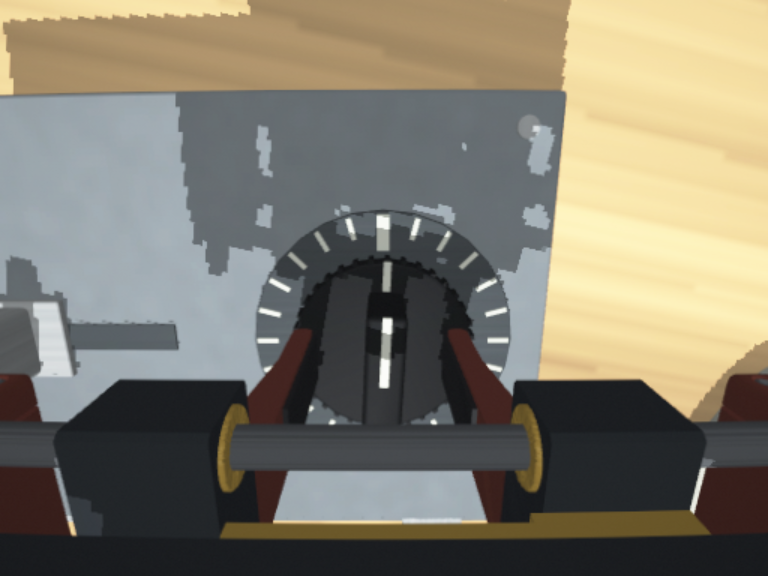

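The bar sits midway between the fingers at column 385 and the pointer is at zero, so I'm closing the gripper.

>>> {"fn": "apply_moves", "kwargs": {
  "travel": [
    [0,0,0],
    [0,0,0],
    [0,0,0],
    [0,0,0],
    [0,0,0],
    [0,0,0],
    [0,0,0]
  ],
  "delta_rot": [
    [0,0,0],
    [0,0,0],
    [0,0,0],
    [0,0,0],
    [0,0,0],
    [0,0,0],
    [0,0,0]
  ],
  "jaw": 5,
  "grip_force": 20
}}

```text
clock: 3.62
eef_pos: [0.5095, 0.1206, 0.111]
tool_rot: [-0.0, -0.099, 0.995, 0.001]
contact_force: [-2.3, 4.6, 2.0]
grip_width: 0.156
```

```bash
python3 - <<'E'
from h import *
o=arm.get_obs(); print(o['clock'],o['eef_pos'],o['contact_force'],o['wrist_torque'],o['grip_width']*87.8)
E
```

```text
3.6167 [0.50951622 0.12063151 0.11103438] [-2.29282603  4.59653923  1.95685079] [ 0.76368764  0.17284653 -0.00401773] 13.65565859856655
```

>>> {"fn": "apply_moves", "kwargs": {
  "travel": [
    [0,1,0],
    [0,1.5,0],
    [0,1.5,0],
    [0,1.5,0],
    [0,1.5,0],
    [0,1.5,0],
    [0,1.5,0],
    [0,1.5,0],
    [0,1.5,0],
    [0,1.5,0],
    [0,1.5,0],
    [0,1.5,0],
    [0,1.5,0],
    [0,1.5,0],
    [0,1.5,0],
    [0,1.5,0],
    [0,1.5,0]
  ],
  "delta_rot": [
    [0,0,1],
    [0,0,4],
    [0,0,8],
    [0,0,12],
    [0,0,16],
    [0,0,20],
    [0,0,24],
    [0,0,27],
    [0,0,29],
    [0,0,30],
    [0,0,30],
    [0,0,30],
    [0,0,30],
    [0,0,30],
    [0,0,30],
    [0,0,30],
    [0,0,30]
  ]
}}

```text
clock: 5.03
eef_pos: [0.5095, 0.1203, 0.111]
tool_rot: [0.0, 0.163, 0.987, -0.0]
contact_force: [-3.3, -4.2, 5.2]
grip_width: 0.157
```

```bash
python3 - <<'E'
from h import *
o=arm.get_obs(); T=pose(o); print(o['clock'],o['eef_pos'],np.degrees(np.arctan2(T[1,0],T[0,0])),o['contact_force'],o['wrist_torque'],o['grip_width']*87.8)
im=eyes.snapshot('wrist')[:,:,::-1]; cv2.imwrite('pics/w3.png',cv2.resize(im,None,fx=1.5,fy=1.5))
E
```

```text
5.0333 [0.5094993  0.12033419 0.11099002] 161.27342127925934 [-3.29398435 -4.17696654  5.21518424] [-0.63306559  0.41038484 -0.00977758] 13.780775053429782
```

View pics/w3.png

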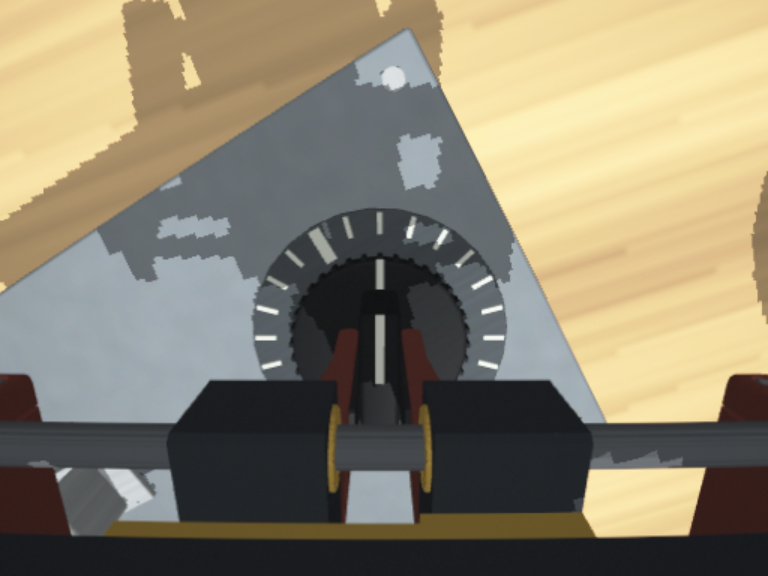

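The pointer at (380,225) stands exactly on the second mark clockwise from the long zero mark at (323,245). Next I go back to the first mark anticlockwise.

>>> {"fn": "apply_moves", "kwargs": {
  "travel": [
    [0.3,-0.8,0],
    [0.3,-0.8,0],
    [0.3,-0.8,0],
    [0.3,-0.8,0],
    [0.3,-0.8,0],
    [0.3,-0.8,0],
    [0.3,-0.8,0],
    [0.3,-0.8,0],
    [0.3,-0.8,0],
    [0.3,-0.8,0],
    [0.3,-0.8,0],
    [0.3,-0.8,0],
    [0.3,-0.8,0],
    [0.3,-0.8,0],
    [0.3,-0.8,0],
    [0.3,-0.8,0],
    [0.3,-0.8,0],
    [0.3,-0.8,0],
    [0.3,-0.8,0],
    [0.3,-0.8,0]
  ],
  "delta_rot": [
    [0,0,-1],
    [0,0,-4],
    [0,0,-8],
    [0,0,-12],
    [0,0,-16],
    [0,0,-20],
    [0,0,-24],
    [0,0,-28],
    [0,0,-32],
    [0,0,-36],
    [0,0,-40],
    [0,0,-43],
    [0,0,-45],
    [0,0,-45],
    [0,0,-45],
    [0,0,-45],
    [0,0,-45],
    [0,0,-45],
    [0,0,-45],
    [0,0,-45]
  ]
}}

```text
clock: 6.75
eef_pos: [0.5094, 0.1208, 0.111]
tool_rot: [0.001, -0.227, 0.974, 0.001]
contact_force: [1.4, 4.4, 4.4]
grip_width: 0.161
```

```bash
cat > st.py <<'E'
from h import *
o=arm.get_obs(); T=pose(o); a=np.degrees(np.arctan2(T[1,0],T[0,0]))%360
print(o['clock'],o['eef_pos'].round(4),'yaw',a.round(2),'dial~',np.radians(191.35-a).round(3),'F',o['contact_force'].round(1),'M',o['wrist_torque'].round(3),'tq6',o['joint_efforts'][5].round(3),o['grip_width']*87.8)
E
python3 st.py; python3 - <<'E'
from h import *
im=eyes.snapshot('wrist')[:,:,::-1]; cv2.imwrite('pics/w4.png',cv2.resize(im,None,fx=1.5,fy=1.5))
E
```

```text
6.75 [0.5094 0.1208 0.111 ] yaw 206.29 dial~ -0.261 F [1.4 4.4 4.4] M [ 0.953 -0.416 -0.025] tq6 0.032 14.171724635528378
```

View pics/w4.png

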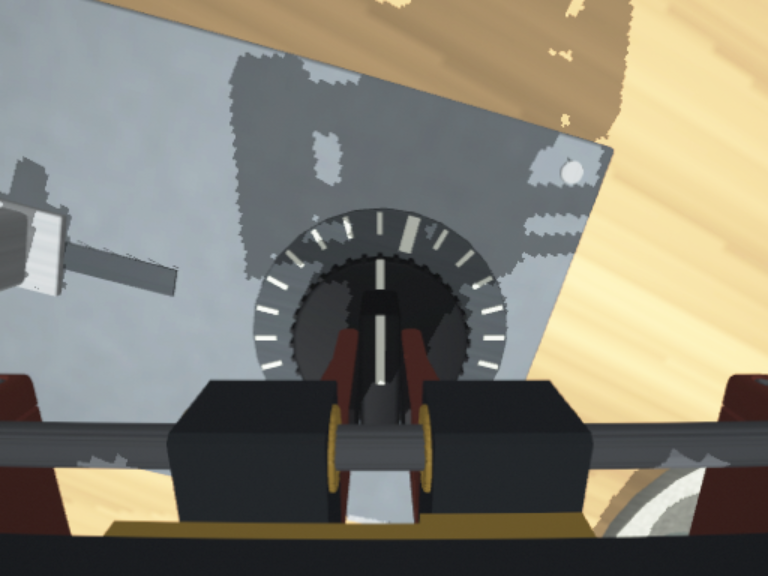

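The pointer at (380,225) is on the first mark anticlockwise, with the zero mark at (410,233) to its right. Now I turn clockwise to about 34°, short of any possible stop.

>>> {"fn": "apply_moves", "kwargs": {
  "travel": [
    [0,0.4,0],
    [0,0.4,0],
    [0,0.4,0],
    [0,0.4,0],
    [0,0.4,0],
    [0,0.4,0],
    [0,0.4,0],
    [0,0.4,0],
    [0,0.4,0],
    [0,0.4,0],
    [0,0.4,0],
    [0,0.4,0],
    [0,0.4,0],
    [0,0.4,0],
    [0,0.4,0],
    [0,0.4,0],
    [0,0.4,0],
    [0,0.4,0]
  ],
  "delta_rot": [
    [0,0,1],
    [0,0,4],
    [0,0,8],
    [0,0,12],
    [0,0,16],
    [0,0,20],
    [0,0,24],
    [0,0,28],
    [0,0,32],
    [0,0,36],
    [0,0,40],
    [0,0,43],
    [0,0,45],
    [0,0,47],
    [0,0,48],
    [0,0,49],
    [0,0,49],
    [0,0,49]
  ]
}}

```text
clock: 8.3
eef_pos: [0.5094, 0.1202, 0.111]
tool_rot: [0.001, 0.197, 0.98, 0.0]
contact_force: [3.5, 2.1, 5.0]
grip_width: 0.159
```

```bash
python3 st.py
```

```text
8.3 [0.5094 0.1202 0.111 ] yaw 157.24 dial~ 0.595 F [3.5 2.1 5. ] M [ 0.349 -0.798 -0.085] tq6 -0.03 13.95675288762816
```

>>> {"fn": "apply_moves", "kwargs": {
  "travel": [
    [0,0,0],
    [0,0,0],
    [0,0,0]
  ],
  "delta_rot": [
    [0,0,0.7],
    [0,0,1.4],
    [0,0,2]
  ]
}}

```text
clock: 8.55
eef_pos: [0.5094, 0.1202, 0.111]
tool_rot: [0.001, 0.215, 0.977, -0.0]
contact_force: [3.5, 2.0, 5.4]
grip_width: 0.157
```

```bash
python3 st.py
```

```text
8.55 [0.5094 0.1202 0.111 ] yaw 155.21 dial~ 0.631 F [3.5 2.  5.4] M [ 0.357 -0.713  0.07 ] tq6 -0.085 13.752842672145208
```

>>> {"fn": "apply_moves", "kwargs": {
  "travel": [
    [0,0,0],
    [0,0,0],
    [0,0,0]
  ],
  "delta_rot": [
    [0,0,0.7],
    [0,0,1.4],
    [0,0,2]
  ]
}}

```text
clock: 8.8
eef_pos: [0.5094, 0.1201, 0.111]
tool_rot: [0.001, 0.232, 0.973, -0.0]
contact_force: [3.2, 1.3, 5.8]
grip_width: 0.16
```

```bash
python3 st.py
```

```text
8.8 [0.5094 0.1201 0.111 ] yaw 153.21 dial~ 0.666 F [3.2 1.3 5.8] M [ 0.324 -0.605  0.061] tq6 -0.083 14.01431040633164
```

>>> {"fn": "apply_moves", "kwargs": {
  "travel": [
    [0,0,0],
    [0,0,0],
    [0,0,0]
  ],
  "delta_rot": [
    [0,0,0.5],
    [0,0,1],
    [0,0,1.5]
  ]
}}

```text
clock: 9.05
eef_pos: [0.5094, 0.1201, 0.111]
tool_rot: [0.001, 0.244, 0.97, -0.0]
contact_force: [3.3, 2.4, 5.2]
grip_width: 0.157
```

```bash
python3 st.py
```

```text
9.05 [0.5094 0.1201 0.111 ] yaw 151.73 dial~ 0.692 F [3.3 2.4 5.2] M [ 0.365 -0.692  0.07 ] tq6 -0.079 13.776211823014881
```

>>> {"fn": "apply_moves", "kwargs": {
  "travel": [
    [0,0,0],
    [0,0,0],
    [0,0,0]
  ],
  "delta_rot": [
    [0,0,0.5],
    [0,0,1],
    [0,0,1.5]
  ]
}}

```text
clock: 9.3
eef_pos: [0.5094, 0.1201, 0.111]
tool_rot: [0.001, 0.257, 0.966, -0.0]
contact_force: [2.6, 2.1, 4.8]
grip_width: 0.158
```

```bash
python3 st.py
```

```text
9.3 [0.5094 0.1201 0.111 ] yaw 150.22 dial~ 0.718 F [2.6 2.1 4.8] M [ 0.365 -0.641  0.044] tq6 -0.079 13.88604126183139
```

>>> {"fn": "apply_moves", "kwargs": {
  "travel": [
    [0,0,0],
    [0,0,0],
    [0,0,0]
  ],
  "delta_rot": [
    [0,0,0.5],
    [0,0,1],
    [0,0,1.5]
  ]
}}

```text
clock: 9.55
eef_pos: [0.5094, 0.1201, 0.111]
tool_rot: [0.001, 0.27, 0.963, -0.0]
contact_force: [2.9, 1.0, 4.7]
grip_width: 0.161
```

```bash
python3 st.py
```

```text
9.55 [0.5094 0.1201 0.111 ] yaw 148.73 dial~ 0.744 F [2.9 1.  4.7] M [ 0.373 -0.633  0.03 ] tq6 -0.079 14.107945506060974
```

>>> {"fn": "apply_moves", "kwargs": {
  "travel": [
    [0,0,0],
    [0,0,0],
    [0,0,0]
  ],
  "delta_rot": [
    [0,0,0.5],
    [0,0,1],
    [0,0,1.5]
  ]
}}

```text
clock: 9.8
eef_pos: [0.5093, 0.1201, 0.111]
tool_rot: [0.001, 0.282, 0.959, -0.0]
contact_force: [3.2, 1.7, 5.4]
grip_width: 0.161
```

```bash
python3 st.py
```

```text
9.8 [0.5093 0.1201 0.111 ] yaw 147.22 dial~ 0.77 F [3.2 1.7 5.4] M [ 0.257 -0.685  0.057] tq6 -0.079 14.144858314447355
```

>>> {"fn": "apply_moves", "kwargs": {
  "travel": [
    [0,0,0],
    [0,0,0],
    [0,0,0]
  ],
  "delta_rot": [
    [0,0,0.5],
    [0,0,1],
    [0,0,1.5]
  ]
}}

```text
clock: 10.05
eef_pos: [0.5093, 0.1201, 0.111]
tool_rot: [0.001, 0.295, 0.956, -0.0]
contact_force: [3.3, 1.8, 5.1]
grip_width: 0.16
```

```bash
python3 st.py
```

```text
10.05 [0.5093 0.1201 0.111 ] yaw 145.72 dial~ 0.796 F [3.3 1.8 5.1] M [ 0.29  -0.687  0.015] tq6 -0.079 14.03895587057628
```

>>> {"fn": "apply_moves", "kwargs": {
  "travel": [
    [0,0,0],
    [0,0,0],
    [0,0,0]
  ],
  "delta_rot": [
    [0,0,0.5],
    [0,0,1],
    [0,0,1.5]
  ]
}}

```text
clock: 10.3
eef_pos: [0.5093, 0.12, 0.111]
tool_rot: [0.001, 0.307, 0.952, -0.0]
contact_force: [2.4, 0.4, 4.7]
grip_width: 0.16
```

```bash
python3 st.py
```

```text
10.3 [0.5093 0.12   0.111 ] yaw 144.22 dial~ 0.823 F [2.4 0.4 4.7] M [ 0.285 -0.625  0.048] tq6 -0.079 14.018616966130848
```

>>> {"fn": "apply_moves", "kwargs": {
  "travel": [
    [0,0,0],
    [0,0,0],
    [0,0,0]
  ],
  "delta_rot": [
    [0,0,0.5],
    [0,0,1],
    [0,0,1.5]
  ]
}}

```text
clock: 10.55
eef_pos: [0.5093, 0.12, 0.111]
tool_rot: [0.001, 0.32, 0.948, -0.0]
contact_force: [4.0, 1.3, 4.4]
grip_width: 0.157
```

```bash
python3 st.py
```

```text
10.55 [0.5093 0.12   0.111 ] yaw 142.72 dial~ 0.849 F [4.  1.3 4.4] M [ 0.23  -0.606  0.048] tq6 -0.079 13.824423525864999
```

>>> {"fn": "apply_moves", "kwargs": {
  "travel": [
    [0,0,0],
    [0,0,0],
    [0,0,0]
  ],
  "delta_rot": [
    [0,0,0.5],
    [0,0,1],
    [0,0,1.5]
  ]
}}

```text
clock: 10.8
eef_pos: [0.5093, 0.12, 0.111]
tool_rot: [0.001, 0.332, 0.943, -0.0]
contact_force: [2.9, 1.1, 5.0]
grip_width: 0.155
```

```bash
python3 st.py
```

```text
10.8 [0.5093 0.12   0.111 ] yaw 141.22 dial~ 0.875 F [2.9 1.1 5. ] M [ 0.213 -0.632  0.044] tq6 -0.079 13.623680948482148
```

>>> {"fn": "apply_moves", "kwargs": {
  "travel": [
    [0,0,0],
    [0,0,0],
    [0,0,0]
  ],
  "delta_rot": [
    [0,0,0.5],
    [0,0,1],
    [0,0,1.5]
  ]
}}

```text
clock: 11.05
eef_pos: [0.5093, 0.12, 0.111]
tool_rot: [0.001, 0.344, 0.939, -0.0]
contact_force: [3.0, 1.0, 4.6]
grip_width: 0.158
```

```bash
python3 st.py
```

```text
11.05 [0.5093 0.12   0.111 ] yaw 139.72 dial~ 0.901 F [3.  1.  4.6] M [ 0.235 -0.598  0.042] tq6 -0.079 13.874846109499163
```

>>> {"fn": "apply_moves", "kwargs": {
  "travel": [
    [0,0,0],
    [0,0,0],
    [0,0,0]
  ],
  "delta_rot": [
    [0,0,0.5],
    [0,0,1],
    [0,0,1.5]
  ]
}}

```text
clock: 11.3
eef_pos: [0.5093, 0.12, 0.111]
tool_rot: [0.001, 0.357, 0.934, -0.0]
contact_force: [3.6, 0.1, 5.6]
grip_width: 0.159
```

```bash
python3 st.py
```

```text
11.3 [0.5093 0.12   0.111 ] yaw 138.22 dial~ 0.927 F [3.6 0.1 5.6] M [ 0.231 -0.582  0.049] tq6 -0.079 13.950294699126763
```

>>> {"fn": "apply_moves", "kwargs": {
  "travel": [
    [0,0,0],
    [0,0,0],
    [0,0,0]
  ],
  "delta_rot": [
    [0,0,0.5],
    [0,0,1],
    [0,0,1.5]
  ]
}}

```text
clock: 11.55
eef_pos: [0.5093, 0.12, 0.111]
tool_rot: [0.001, 0.369, 0.93, -0.0]
contact_force: [2.9, 0.7, 4.9]
grip_width: 0.16
```

```bash
python3 st.py
```

```text
11.55 [0.5093 0.12   0.111 ] yaw 136.72 dial~ 0.954 F [2.9 0.7 4.9] M [ 0.238 -0.647  0.009] tq6 -0.079 14.020614838438208
```

>>> {"fn": "apply_moves", "kwargs": {
  "travel": [
    [0,0,0],
    [0,0,0],
    [0,0,0]
  ],
  "delta_rot": [
    [0,0,0.5],
    [0,0,1],
    [0,0,1.5]
  ]
}}

```text
clock: 11.8
eef_pos: [0.5093, 0.1199, 0.111]
tool_rot: [0.001, 0.381, 0.925, -0.0]
contact_force: [2.1, 0.2, 6.0]
grip_width: 0.16
```

```bash
python3 st.py
```

```text
11.8 [0.5093 0.1199 0.111 ] yaw 135.22 dial~ 0.98 F [2.1 0.2 6. ] M [ 0.234 -0.596  0.053] tq6 -0.06 14.048298146383921
```

>>> {"fn": "apply_moves", "kwargs": {
  "travel": [
    [0,0,0],
    [0,0,0],
    [0,0,0]
  ],
  "delta_rot": [
    [0,0,0.4],
    [0,0,0.8],
    [0,0,1.2]
  ]
}}

```text
clock: 12.05
eef_pos: [0.5093, 0.1199, 0.111]
tool_rot: [0.001, 0.39, 0.921, -0.0]
contact_force: [3.5, 0.8, 5.0]
grip_width: 0.159
```

```bash
python3 st.py;  python3 - <<'E'
from h import *
im=eyes.snapshot('wrist')[:,:,::-1]; cv2.imwrite('pics/w5.png',cv2.resize(im,None,fx=1.5,fy=1.5))
E
```

```text
12.05 [0.5093 0.1199 0.111 ] yaw 134.03 dial~ 1.0 F [3.5 0.8 5. ] M [ 0.222 -0.576  0.228] tq6 0.056 13.981397978734783
```

View pics/w5.png

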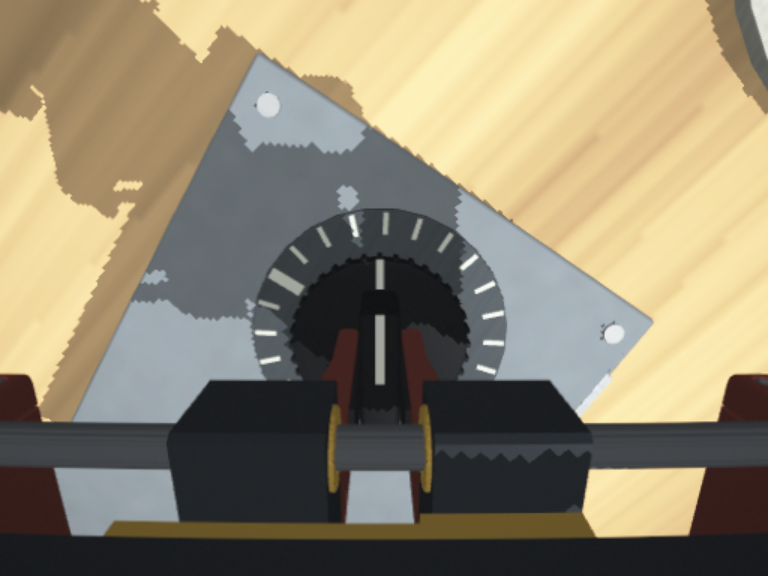

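The pointer follows the grip and stands about 3.8 marks past zero. The moment rose from about 0.05 to 0.23 Nm, so the stop has probably been met. I'll confirm with one tiny step.

>>> {"fn": "apply_moves", "kwargs": {
  "travel": [
    [0,0,0],
    [0,0,0],
    [0,0,0]
  ],
  "delta_rot": [
    [0,0,0.3],
    [0,0,0.6],
    [0,0,0.6]
  ]
}}

```text
clock: 12.35
eef_pos: [0.5092, 0.12, 0.111]
tool_rot: [0.001, 0.395, 0.919, -0.0]
contact_force: [1.8, 0.9, 5.7]
grip_width: 0.158
```

```bash
python3 st.py
```

```text
12.35 [0.5092 0.12   0.111 ] yaw 133.44 dial~ 1.011 F [1.8 0.9 5.7] M [ 0.154 -0.593  0.188] tq6 0.258 13.880940018756347
```

Confirmed: the joint-6 effort keeps rising, from -0.08 to +0.26. I back off slightly, open and lift.

>>> {"fn": "apply_moves", "kwargs": {
  "travel": [
    [0,0,0],
    [0,0,0]
  ],
  "delta_rot": [
    [0,0,-0.3],
    [0,0,-0.6]
  ]
}}

```text
clock: 12.52
eef_pos: [0.5093, 0.1199, 0.111]
tool_rot: [0.001, 0.39, 0.921, -0.0]
contact_force: [2.4, 0.6, 5.7]
grip_width: 0.156
```

>>> {"fn": "apply_moves", "kwargs": {
  "travel": [
    [0,0,0],
    [0,0,0],
    [0,0,0],
    [0,0,0],
    [0,0,-5],
    [0,0,-20],
    [0,0,-45],
    [0,0,-70],
    [0,0,-85],
    [0,0,-90],
    [0,0,-90]
  ],
  "delta_rot": [
    [0,0,0],
    [0,0,0],
    [0,0,0],
    [0,0,0],
    [0,0,0],
    [0,0,0],
    [0,0,0],
    [0,0,0],
    [0,0,0],
    [0,0,0],
    [0,0,0]
  ],
  "jaw": 45
}}

```text
clock: 13.43
eef_pos: [0.5094, 0.1205, 0.2024]
tool_rot: [0.001, 0.39, 0.921, 0.001]
contact_force: [1.1, -0.8, -1.4]
grip_width: 0.517
```

```bash
python3 st.py;  python3 - <<'E'
from h import *
T=pose();np.save('T6.npy',T)
im=eyes.snapshot('wrist')[:,:,::-1]; cv2.imwrite('pics/w6.png',cv2.resize(im,None,fx=1.5,fy=1.5))
# target over bolt
b=np.array([.5395,-.0362]); d=np.r_[b-T[:2,3],0]
print('travel mm',(T[:3,:3].T@d*1000).round(1), T.round(4))
E
```

```text
13.4333 [0.5094 0.1205 0.2024] yaw 134.07 dial~ 1.0 F [ 1.1 -0.8 -1.4] M [ 0.002 -0.09  -0.012] tq6 0.0 45.391652076364984
travel mm [-133.5  -87.4    0. ] [[-6.956e-01  7.184e-01  2.800e-03  5.094e-01]
 [ 7.185e-01  6.956e-01  4.000e-04  1.205e-01]
 [-1.700e-03  2.300e-03 -1.000e+00  2.024e-01]
 [ 0.000e+00  0.000e+00  0.000e+00  1.000e+00]]
```

View pics/w6.png

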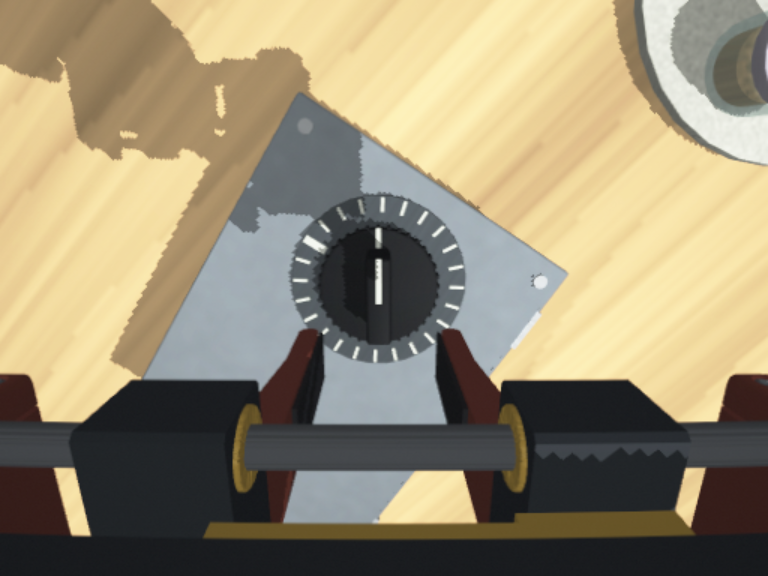

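>>> {"fn": "apply_moves", "kwargs": {
  "travel": [
    [-10,-6,0],
    [-28,-18,0],
    [-48,-31,0],
    [-68,-43,0],
    [-88,-56,0],
    [-106,-68,0],
    [-122,-78,0],
    [-131,-84,0],
    [-134.5,-86.3,0],
    [-134.5,-86.3,0],
    [-134.5,-86.3,0]
  ],
  "delta_rot": [
    [0,0,-5],
    [0,0,-12],
    [0,0,-19],
    [0,0,-26],
    [0,0,-33],
    [0,0,-40],
    [0,0,-47],
    [0,0,-53],
    [0,0,-57.3],
    [0,0,-57.3],
    [0,0,-57.3]
  ]
}}

```text
clock: 14.4
eef_pos: [0.5398, -0.0363, 0.1988]
tool_rot: [-0.001, -0.098, 0.995, 0.0]
contact_force: [-0.1, 0.7, 0.5]
grip_width: 0.512
```

```bash
python3 st.py;  python3 - <<'E'
from h import *
T=pose();np.save('T7.npy',T)
im=eyes.snapshot('wrist')[:,:,::-1]; cv2.imwrite('pics/w7r.png',im);cv2.imwrite('pics/w7.png',cv2.resize(im,None,fx=1.5,fy=1.5))
E
```

```text
14.4 [ 0.5398 -0.0363  0.1988] yaw 191.21 dial~ 0.003 F [-0.1  0.7  0.5] M [ 0.122 -0.127 -0.047] tq6 -0.307 44.95840979567986
```

View pics/w7.png

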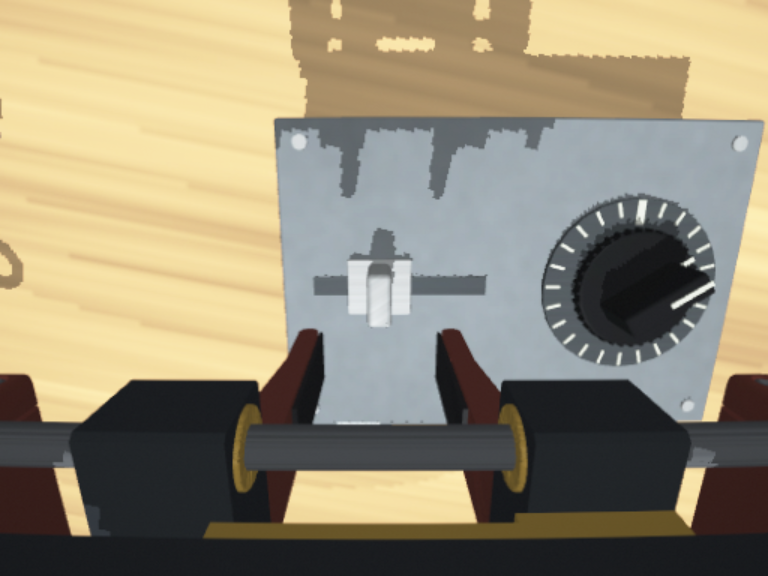

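The handle, at (379,300), is centred between the fingers. The dial stayed about 3.8 marks clockwise. I go down and grip lightly.

>>> {"fn": "apply_moves", "kwargs": {
  "travel": [
    [0,0,10],
    [0,0,30],
    [0,0,55],
    [0,0,77],
    [0,0,90],
    [0,0,96],
    [0,0,97],
    [0,0,97]
  ],
  "delta_rot": [
    [0,0,0],
    [0,0,0],
    [0,0,0],
    [0,0,0],
    [0,0,0],
    [0,0,0],
    [0,0,0],
    [0,0,0]
  ]
}}

```text
clock: 15.12
eef_pos: [0.5405, -0.0361, 0.1041]
tool_rot: [0.0, -0.099, 0.995, -0.0]
contact_force: [0.0, 0.6, -0.4]
grip_width: 0.511
```

>>> {"fn": "apply_moves", "kwargs": {
  "travel": [
    [0,0,0],
    [0,0,0],
    [0,0,0],
    [0,0,0],
    [0,0,0],
    [0,0,0],
    [0,0,0]
  ],
  "delta_rot": [
    [0,0,0],
    [0,0,0],
    [0,0,0],
    [0,0,0],
    [0,0,0],
    [0,0,0],
    [0,0,0]
  ],
  "jaw": 8,
  "grip_force": 12
}}

```text
clock: 15.7
eef_pos: [0.5406, -0.0363, 0.1041]
tool_rot: [0.0, -0.099, 0.995, -0.0]
contact_force: [-0.1, 0.4, 2.0]
grip_width: 0.161
```

```bash
python3 st.py
```

```text
15.7 [ 0.5406 -0.0363  0.1041] yaw 191.37 dial~ -0.0 F [-0.1  0.4  2. ] M [ 0.058 -0.15  -0.012] tq6 -0.009 14.140064833652847
```

Gripped at 14.1 mm. First a cautious 5 mm, to see whether the gate is free.

>>> {"fn": "apply_moves", "kwargs": {
  "travel": [
    [0,0.7,0],
    [0,1.4,0],
    [0,2.1,0],
    [0,2.8,0],
    [0,3.5,0],
    [0,4.2,0],
    [0,5,0]
  ],
  "delta_rot": [
    [0,0,0],
    [0,0,0],
    [0,0,0],
    [0,0,0],
    [0,0,0],
    [0,0,0],
    [0,0,0]
  ]
}}

```text
clock: 16.28
eef_pos: [0.5396, -0.0313, 0.104]
tool_rot: [0.0, -0.099, 0.995, -0.0]
contact_force: [0.3, -2.7, 3.9]
grip_width: 0.159
```

```bash
python3 st.py
```

```text
16.2833 [ 0.5396 -0.0313  0.104 ] yaw 191.37 dial~ -0.0 F [ 0.3 -2.7  3.9] M [-0.46  -0.224  0.014] tq6 -0.033 13.93516344517139
```

Only the 3 N of friction shows at 5 mm, so the gate is open. I continue to about 29.5 mm.

>>> {"fn": "apply_moves", "kwargs": {
  "travel": [
    [0,1.5,0],
    [0,3,0],
    [0,4.5,0],
    [0,6,0],
    [0,7.5,0],
    [0,9,0],
    [0,10.5,0],
    [0,12,0],
    [0,13.5,0],
    [0,15,0],
    [0,16.5,0],
    [0,18,0],
    [0,19.5,0],
    [0,21,0],
    [0,22,0],
    [0,23,0],
    [0,23.7,0],
    [0,24.2,0],
    [0,24.5,0],
    [0,24.5,0]
  ],
  "delta_rot": [
    [0,0,0],
    [0,0,0],
    [0,0,0],
    [0,0,0],
    [0,0,0],
    [0,0,0],
    [0,0,0],
    [0,0,0],
    [0,0,0],
    [0,0,0],
    [0,0,0],
    [0,0,0],
    [0,0,0],
    [0,0,0],
    [0,0,0],
    [0,0,0],
    [0,0,0],
    [0,0,0],
    [0,0,0],
    [0,0,0]
  ]
}}

```text
clock: 17.95
eef_pos: [0.5347, -0.0071, 0.1041]
tool_rot: [0.0, -0.099, 0.995, -0.0]
contact_force: [0.8, -3.4, 6.2]
grip_width: 0.156
```

```bash
python3 st.py
```

```text
17.95 [ 0.5347 -0.0071  0.1041] yaw 191.38 dial~ -0.001 F [ 0.8 -3.4  6.2] M [-0.413 -0.264 -0.025] tq6 -0.008 13.716965276239376
```

>>> {"fn": "apply_moves", "kwargs": {
  "travel": [
    [0,0.4,0],
    [0,0.8,0],
    [0,0.8,0]
  ],
  "delta_rot": [
    [0,0,0],
    [0,0,0],
    [0,0,0]
  ]
}}

```text
clock: 18.2
eef_pos: [0.5347, -0.0068, 0.1041]
tool_rot: [0.0, -0.099, 0.995, -0.001]
contact_force: [1.4, -4.7, 5.3]
grip_width: 0.156
```

>>> {"fn": "apply_moves", "kwargs": {
  "travel": [
    [0,0,0],
    [0,0,0],
    [0,0,0],
    [0,0,0],
    [0,0,-4],
    [0,0,-20],
    [0,0,-45],
    [0,0,-70],
    [0,0,-90],
    [0,0,-98],
    [0,0,-98],
    [0,0,-98]
  ],
  "delta_rot": [
    [0,0,0],
    [0,0,0],
    [0,0,0],
    [0,0,0],
    [0,0,0],
    [0,0,0],
    [0,0,0],
    [0,0,0],
    [0,0,0],
    [0,0,0],
    [0,0,0],
    [0,0,0]
  ],
  "jaw": 40
}}

```text
clock: 19.2
eef_pos: [0.5344, -0.0064, 0.2011]
tool_rot: [-0.0, -0.099, 0.995, 0.0]
contact_force: [0.3, -0.3, -0.4]
grip_width: 0.457
```

```bash
python3 st.py;  python3 - <<'E'
from h import *
im=eyes.snapshot('wrist')[:,:,::-1]; cv2.imwrite('pics/w8.png',cv2.resize(im,None,fx=1.5,fy=1.5))
im=eyes.snapshot('side')[:,:,::-1]; cv2.imwrite('pics/s8.png',im)
E
```

```text
19.2 [ 0.5344 -0.0064  0.2011] yaw 191.38 dial~ -0.001 F [ 0.3 -0.3 -0.4] M [ 0.099 -0.139 -0.034] tq6 -0.0 40.148904285316796
```

View pics/w8.png

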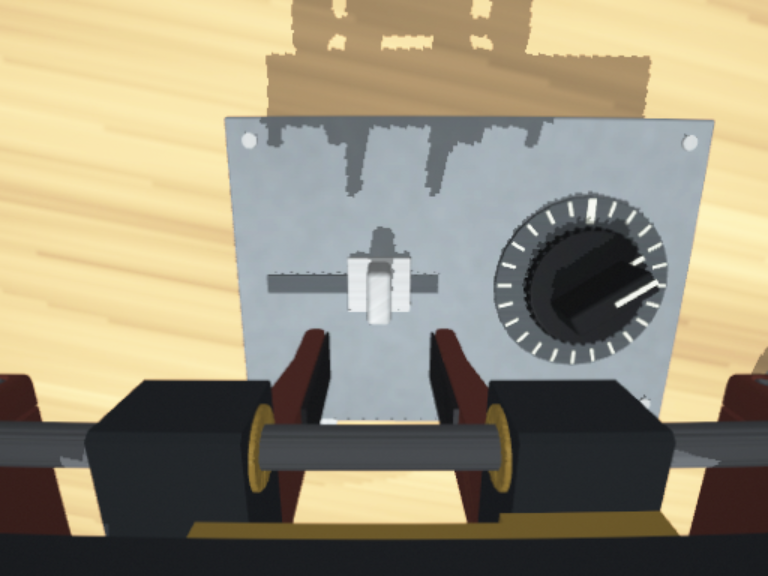

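View pics/s8.png

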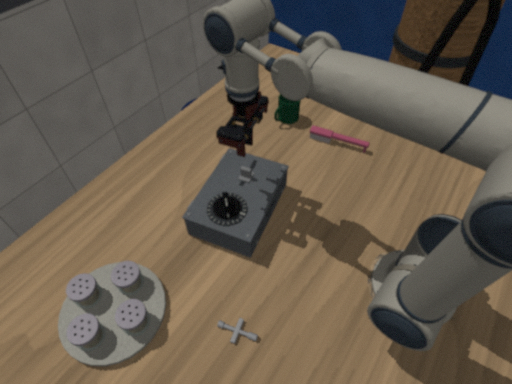

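The wrist view shows the handle at (379,290), now at the dial end of its slot, with the dial still about 3.8 marks clockwise. The side view shows the bystanders where they were and the gripper clear of the box, so I'm handing in.

```bash
python3 -c "
from cell import arm
print(arm.sign_off())"
```

```text
the job is handed in; nothing more can be done
None
```

I worked the dial and slid the bolt all the way over, then handed the job in at about 19 s of the 72 s allowed. `sign_off` gives no verdict, so what follows rests on my own checks.

- **First pause:** I gripped the dial bar and turned it clockwise. A wrist picture showed the pointer on the second mark past zero (about 0.52 rad).
- **Second pause:** I turned it back through zero. The picture showed the pointer on the first mark on the other side (about -0.26 rad).
- **Stop:** Going clockwise in small steps, I met the stop at about 0.98–1.0 rad. The wrist moment rose from about 0.05 to 0.23 Nm. I turned it about 0.6° further to confirm and the joint-6 effort kept rising, though the noisier wrist moment read 0.19 Nm rather than more. I then backed off and let go.
- **Bolt:** The handle slid freely, with only about 3 N of friction after 5 mm. The tool travelled about 30 mm with it, ending at about 5 N, which suggests the end of travel but was not a hard stop.

The last pictures showed the bolt at the dial end of its slot, the dial still about 3.8 marks clockwise, the gripper about 75 mm above the handle with about zero force, and the bystanders in the same places by eye. I could not read the force inside the lock directly, but the moments I measured stayed below the 0.5 Nm damage level.

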